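Fetch the low bush from behind the tall parts for a weight check

ROBOT

A 7-joint arm with a two-finger parallel gripper is mounted at the origin on the work surface. World frame = base frame: x ahead of the robot, y to its left, z up, the work surface at z = 0. Lengths are in m, angles in rad, forces in N, time in s.
With the tool pointing down it reaches from about 0.4 to 0.85 m from the base axis. Payload 10.4 kg.
Tool frame: the origin (TCP) lies on the centre line of the jaws, within the pads' length; the fingertips stand 17 mm ahead of it and the grasp point (between the pads) lies 2 mm behind it; z points along the fingers, y is the line along which they close (so a half turn about z gives the same grasp; the last joint's range is limited). The gripper opens to 85 mm and grips with 20 to 120 N. Pads are 22 mm wide; open, the fingers measure 114 mm over their backs; the gripper's body (76 mm by 85 mm) begins 54 mm behind the grasp point. The pads swing forward as they close: fully open they stand 13 mm farther back than shut.
Start: joints at [1.209, 0.332, -0.065, 1.46, 0.022, 1.35, -0.088], TCP at [0.208, -0.589, 0.248] pointing down, gripper open.
Joint ranges: [-2.6, 2.6], [-0.5, 2.12], [-1.47, 1.34], [0.16, 2.42], [-1.27, 4.41], [0.06, 2.06], [-2.6, 2.6]. Speed limits (rad/s): [2.22, 2.22, 2.79, 2.79, 3.14, 3.14, 3.14].

INTERFACE

Orientations are given as a unit quaternion [x, y, z, w].
In Python, from workcell import get_obs, optics, job gives the robot as it stands. The module is installed in compiled form; this text tells all that it offers.
- The arm moves only by the tool send_rows, never from a script. Its argument "plan" is a list that holds one entry, the list of rows, each a list of 7 numbers: the turn, a rotation vector about the tool's x, y, z in units of 1.5 rad (1.0 is 1.5 rad), then the shift along the tool's x, y, z in units of 20 cm (1.0 is 20 cm), then the opening, from 0 (shut) to 1 (fully open). A call has 1 to 20 rows; each row shifts and turns the commanded pose from where the row before left it, along the tool's axes as they then stand; what a row does not reach is not made up. A row lasts 1/12 s, in which the tool goes at most 41.7 mm and 7.16 degrees, less where a joint would pass 70% of its speed; a pose out of reach is approached as far as the arm can. A call with a number of a shift or a turn outside -1 to 1 is refused whole. A call with a gripper value outside its range is refused whole. The fingers move at their own pace and stop on an object; "squeeze" is the grip in N (left out, the last holds). Time passes only in rows, so rows that do not move let the fingers close. It gives the time, the measured TCP pose, the force, the opening and the grip force at its end, in the units of the state.
- get_obs(): the state, without advancing time (a new reading comes with each control period).
- optics.camera(name): name is "scene" or "side" or "wrist"; returns the picture (400x640x3 uint8, red, green, blue); there is no depth.
- optics.get_calibration(name): a dict with "intrinsics" (3x3 intrinsics, pixels), "world_from_camera" (4x4, takes a point from camera to world coordinates); the wrist camera has in their place "T_tool_cam" (4x4, takes a point from camera to tool coordinates, whose origin is the TCP and whose axes are the flange's). Camera axes: x right, y up, looking along -z (the intrinsics and any distortion apply to the point x, -y, -z); pixel columns grow to the right and rows downward; lengths in m; the calibration is good to about 2 mm. A picture is of the moment at which its call begins: read the wrist's pose just before it. get_calibration takes no time and is no camera call.
- job.hand_in(): hands the job in; it is judged then, once.
The state is a dict: "clock": time; "joint_pos": joint angles; "joint_velocities": joint speeds; "tau": joint torques, N m; "position": TCP position; "ee_rot": TCP orientation; "ft_force": force on the tool from outside, world axes, zero at the start; "torque": the same for the moment, N m; "grip_width": opening from 0.0 (shut) to 1.0 (fully open); "grasp_force": force on a finger pad.
Only numpy, scipy, OpenCV 4.12 (cv2) and the standard library are available. Lean on these libraries where they do the work, as an engineer would, in place of code of your own. Each camera call takes 0.05 s, during which the arm holds its last target. There are 200 camera calls.

TASK

The low flanged bush at the back of the cardboard tray is due for its weight check: first clear all three tall black parts in front of it over into the white side tray, standing upright, leaving the bush where it is; then, while they wait there, set the bush gently, upright, on the middle of the scale's pan. Finally put each tall part back upright on the very spot where it stood at the start, the bush staying on the pan. Do not disturb the roll of tape or the jar.

Things in the scene. Friction and masses are not known exactly. Their poses are not given: they have to be found in the camera images.
- collar_tube: loose tall black plastic round open tube with a wider round collar at its top: 120 mm tall, 34 mm diameter below, (two thin ribs 39 mm across), collar 48 mm diameter from 85 mm height to the top; about 0.14 kg. Origin: centre of the underside, z up along the tube. It stands on one of the three front spots of the stock tray.
- square_case: loose tall black plastic open square case, 42 x 42 mm and 105 mm tall (a thin visible rib 45 mm wide runs round it at 30 mm height); about 0.15 kg. Origin: centre of the underside, x and y square to its flat sides, z up. It stands on one of the three front spots, turned at most 0.2 rad from the stock tray's axes.
- stepped_tube: loose tall black plastic round open tube, thick below and thin above: 112 mm tall, 48 mm diameter up to 55 mm height, 32 mm diameter above; about 0.14 kg. Origin: centre of the underside, z up along the tube. It stands on one of the three front spots.
- bush: loose low black flanged bush with a steel insert showing on top: 40 mm tall, hub 38 mm diameter, foot flange 48 mm diameter and 7 mm thick; about 0.18 kg. Origin: centre of the underside, z up. It stands on the single back spot of the stock tray, close behind the tall parts.
- stock_tray: fixed shallow cardboard tray, 190 (x) x 250 (y) mm, rim 18 mm high, walls 5 mm, inner floor 5 mm above its origin. Origin: centre of the underside, x away from the robot. Four white paper spots, 62 mm across, on its floor at tray (x, y) = (-25, -74), (-25, 0), (-25, 74) mm (front row: one tall part centred on each, which on which differs every time) and (28, 0) mm (back: the bush).
- side_tray: fixed shallow white plastic tray, empty at the start, 270 mm along its x, 150 mm along its y, rim 16 mm high, walls 5 mm, inner floor 5 mm above its origin. Origin: centre of the underside; its x runs roughly away from the robot. It is on the left or on the right, the scale being on the other side.
- scale: fixed grey bench scale with a round steel pan. Origin: at table height, straight below the middle of the pan. The pan is 130 mm in diameter, its flat top 46 mm above the origin; it does not move when loaded. The grey base, 34 mm high, reaches from -125 to +75 mm along its x and 80 mm to either side; its display faces the robot.
- tape_roll: bystander: loose amber roll of tape lying flat beyond the stock tray, 96 mm diameter, 24 mm high. Origin: centre of the underside. Leave alone.
- spray_jar: bystander: loose small blue jar with white lid and a pale label band standing beyond the stock tray, 52 mm diameter, 75 mm tall. Origin: centre of the underside. Leave alone.

How it is judged:
By the outcome, as a careful person would: the job done as asked, in the order asked, and still so for the second after the job is handed in, with the robot touching nothing.
It also fails if it takes over 144 s, if anything falls off the work surface, if the arm or the gripper's body presses on something with over 40 N, if the wrist force passes 120 N, or if a joint passes its speed limit or range.

## Working session

There is one attempt and no reset: what is moved stays moved. The work goes in short steps, Python scripts to look and compute and a tool call to move; the robot and the scene stay as the last step left them, time stands still between calls to the robot, and variables do not carry over. Pictures are saved under pics/ and viewed, at most 14 in all, crops included, and the job is handed in when it is done.

Besides the shell and the picture viewer there is one more tool, called in YAML: its name, and indented under it one key for each argument. send_rows: Moves the arm, as the interface text tells. Its arguments: {"type":"object","properties":{"plan":{"type":"array"},"squeeze":{"type":"number"}},"required":["plan"]}

```bash
mkdir -p pics; cat > h.py <<'E'
import numpy as np, cv2
from workcell import get_obs, optics, job
def snap(n,f):
    im=optics.camera(n); cv2.imwrite('pics/'+f,im[:,:,::-1]); return im
def world_from(n):
    c=optics.get_calibration(n); return np.array(c['intrinsics']),c
E
python3 - <<'E'
from h import *
o=get_obs(); print(o)
snap('scene','s0.png'); snap('side','d0.png')
for n in ('scene','side','wrist'): print(n,optics.get_calibration(n))
E
```

```text
{'clock': 0.0, 'joint_pos': array([ 1.2094121 ,  0.3328954 , -0.06465982,  1.46094791,  0.02158428,
        1.34989491, -0.08853568]), 'joint_velocities': array([ 0.00035449, -0.00034291, -0.00126069,  0.00083909,  0.00157889,
        0.00028655,  0.00089294]), 'tau': array([ 9.86532405e-05, -6.25450444e+01,  4.92239348e-02, -3.91593504e+01,
        1.61532493e-02,  9.89028078e-03,  1.83934617e-06]), 'position': array([ 0.20757371, -0.58914957,  0.24749797]), 'ee_rot': array([ 9.85691888e-01,  1.68555554e-01, -1.54111063e-04, -7.08945488e-04]), 'ft_force': array([ 0.15993833, -0.22649983, -0.68609076]), 'torque': array([-0.04508088, -0.01950246, -0.00332729]), 'grasp_force': 0.0, 'grip_width': 0.9991693978962175}
scene {'intrinsics': array([[397.34902581,   0.        , 324.49189825],
       [  0.        , 397.34902581, 193.41184214],
       [  0.        ,   0.        ,   1.        ]]), 'world_from_camera': array([[-0.4262229 , -0.58055616,  0.69374965,  1.31909373],
       [ 0.9044247 , -0.28933839,  0.31352713,  0.32831383],
       [ 0.0187083 ,  0.76107677,  0.64839198,  0.71234169
[... 339 characters left out ...]
395, -0.67303621,  0.69620769,  0.65473328],
       [-0.01608682,  0.72175328,  0.69196345,  0.69956036],
       [ 0.        ,  0.        ,  0.        ,  1.        ]])}
wrist {'intrinsics': array([[359.12952516,   0.        , 318.53809802],
       [  0.        , 359.12952516, 193.0044253 ],
       [  0.        ,   0.        ,   1.        ]]), 'T_tool_cam': array([[-9.72634479e-04,  9.54019907e-01,  2.99741673e-01,
         7.66430257e-02],
       [ 9.99999521e-01,  9.61293552e-04,  1.85295647e-04,
        -4.56318481e-04],
       [-1.11364001e-04,  2.99741710e-01, -9.54020385e-01,
        -1.25035393e-01],
       [ 0.00000000e+00,  0.00000000e+00,  0.00000000e+00,
         1.00000000e+00]])}
```

View pics/s0.png

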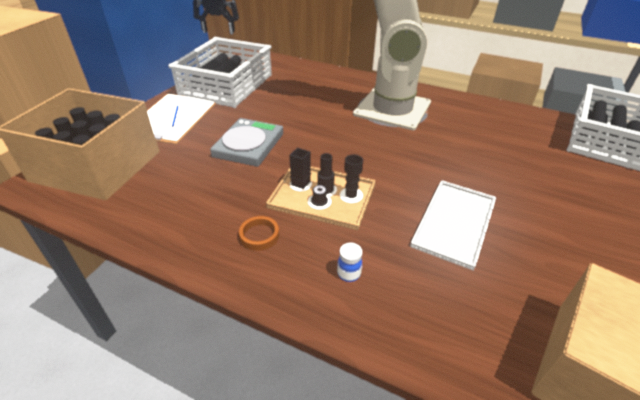

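View pics/d0.png

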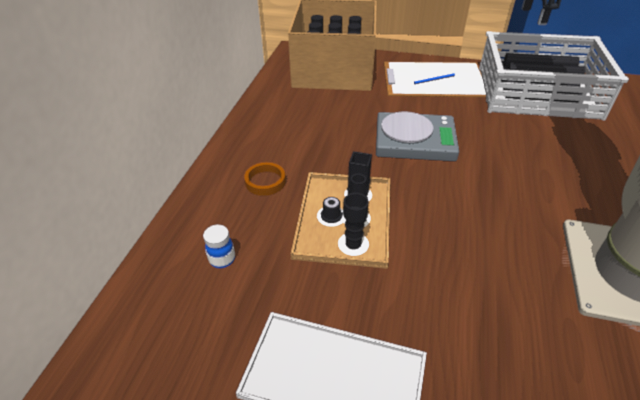

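The scene picture shows, from right to left as the robot sees it, the square case (300,168), stepped tube (326,172) and collar tube (353,178), with the bush at (320,197). The scale's pan is at (244,138) and the side tray at (455,222). The side picture agrees. Next come rough positions, then a wrist view.

```bash
cat >> h.py <<'E'
def ray(n,uv,pose=None):
    K,c=world_from(n)
    if n=='wrist':
        from scipy.spatial.transform import Rotation as R
        o=pose or get_obs(); W=np.eye(4); W[:3,:3]=R.from_quat(o['ee_rot']).as_matrix(); W[:3,3]=o['position']
        T=W@np.array(c['T_tool_cam'])
    else: T=np.array(c['world_from_camera'])
    d=np.linalg.inv(K)@[uv[0],uv[1],1]; d=T[:3,:3]@[d[0],-d[1],-d[2]]
    return T[:3,3],d
def at(n,uv,z=0,pose=None):
    p,d=ray(n,uv,pose); return p+d*(z-p[2])/d[2]
def to(n,X,pose=None):
    from scipy.spatial.transform import Rotation as R
    K,c=world_from(n)
    if n=='wrist':
        o=pose or get_obs(); W=np.eye(4); W[:3,:3]=R.from_quat(o['ee_rot']).as_matrix(); W[:3,3]=o['position']
        T=W@np.array(c['T_tool_cam'])
    else: T=np.array(c['world_from_camera'])
    p=(np.array(X)-T[:3,3])@T[:3,:3]; q=K@[p[0],-p[1],-p[2]]; return q[:2]/q[2]
def rowhint(target,pose=None):
    "shift to target in tool axes (units of 20cm)"
    from scipy.spatial.transform import Rotation as R
    o=pose or get_obs(); return R.from_quat(o['ee_rot']).inv().apply(np.array(target)-o['position'])/0.2
E
python3 - <<'E'
from h import *
np.set_printoptions(precision=4,suppress=True)
print('stock'); 
for uv in [(285,170),(375,173),(361,222),(269,207)]: print(at('scene',uv,.018))
print('side tray')
for uv in [(447,183),(496,192),(470,264),(414,243)]: print(at('scene',uv,.016))
print('pan',at('scene',(244,138),.046),at('side',(407,127),.046))
print('tape',at('scene',(259,233),.012),'jar',at('scene',(350,262),.035))
from scipy.spatial.transform import Rotation as R
print(R.from_quat(get_obs()['ee_rot']).as_matrix())
E
python3 - <<'E'
import cv2
a=cv2.imread('pics/s0.png')[120:260,200:400]; cv2.imwrite('pics/s0c.png',cv2.resize(a,None,fx=4,fy=4,interpolation=2))
a=cv2.imread('pics/d0.png')[90:280,280:480]; cv2.imwrite('pics/d0c.png',cv2.resize(a,None,fx=3,fy=3,interpolation=2))
E
```

```text
stock
[ 0.5328 -0.1539  0.018 ]
[0.4293 0.0841 0.018 ]
[0.6349 0.1208 0.018 ]
[ 0.689  -0.1126  0.018 ]
side tray
[0.3793 0.2811 0.016 ]
[0.3583 0.4111 0.016 ]
[0.6497 0.3902 0.016 ]
[0.6433 0.2589 0.016 ]
pan [ 0.4791 -0.3271  0.046 ] [ 0.4692 -0.325   0.046 ]
tape [ 0.7744 -0.0894  0.012 ] jar [0.7789 0.1495 0.035 ]
[[ 0.9432  0.3324 -0.0005]
 [ 0.3324 -0.9431  0.0011]
 [-0.0001 -0.0012 -1.    ]]
```

send_rows:
  plan:
    - [[0,0,0,0.134,-0.121,-0.028,1],[0,0,0,0.134,-0.121,-0.028,1],[0,0,0,0.134,-0.121,-0.028,1],[0,0,0,0.134,-0.121,-0.028,1],[0,0,0,0.134,-0.121,-0.028,1],[0,0,0,0.134,-0.121,-0.028,1],[0,0,0,0.134,-0.121,-0.028,1],[0,0,0,0.134,-0.121,-0.028,1],[0,0,0,0.134,-0.121,-0.028,1],[0,0,0,0.134,-0.121,-0.028,1],[0,0,0,0.134,-0.121,-0.028,1],[0,0,0,0.134,-0.121,-0.028,1],[0,0,0,0.134,-0.121,-0.028,1],[0,0,0,0.134,-0.121,-0.028,1],[0,0,0,0.134,-0.121,-0.028,1],[0,0,0,0.134,-0.121,-0.028,1],[0,0,0,0.134,-0.121,-0.028,1],[0,0,0,0.134,-0.121,-0.028,1]]

```text
clock: 1.6
position: [0.5183, -0.0167, 0.3493]
ee_rot: [0.986, 0.168, -0.0, 0.0]
ft_force: [0.8, -0.6, 0.0]
grip_width: 1.002
grasp_force: 0.0
```

send_rows:
  plan:
    - [[0,0,0,0,0,0,1],[0,0,0,0,0,0,1],[0,0,0,0,0,0,1]]

```text
clock: 1.85
position: [0.5177, -0.0187, 0.3486]
ee_rot: [0.986, 0.169, -0.0, 0.0]
ft_force: [0.7, -0.4, 0.1]
grip_width: 0.997
grasp_force: 0.0
```

```bash
python3 - <<'E'
from h import *
o=get_obs(); im=snap('wrist','w1.png'); np.save('w1.npy',[list(o['position']),list(o['ee_rot'])],allow_pickle=True); print(o['position'],o['ee_rot'],o['joint_pos'])
cv2.imwrite('pics/w1b.png',cv2.resize(im[:,:,::-1],(800,500)))
E
```

```text
Traceback (most recent call last):
ValueError: setting an array element with a sequence. The requested array has an inhomogeneous shape after 1 dimensions. The detected shape was (2,) + inhomogeneous part.
```

```bash
python3 - <<'E'
from h import *
im=cv2.imread('pics/w1.png'); cv2.imwrite('pics/w1b.png',cv2.resize(im,(800,500),interpolation=2))
o=get_obs(); print(o['position'],o['ee_rot'],o['joint_pos'])
E
```

```text
[ 0.51762911 -0.0193779   0.34865426] [ 9.85793580e-01  1.67960692e-01 -4.47338200e-04  1.50553029e-04] [ 0.55160669  0.10544168 -0.648442    1.54401647  0.06407486  1.51441007
 -1.3311031 ]
```

View pics/w1b.png

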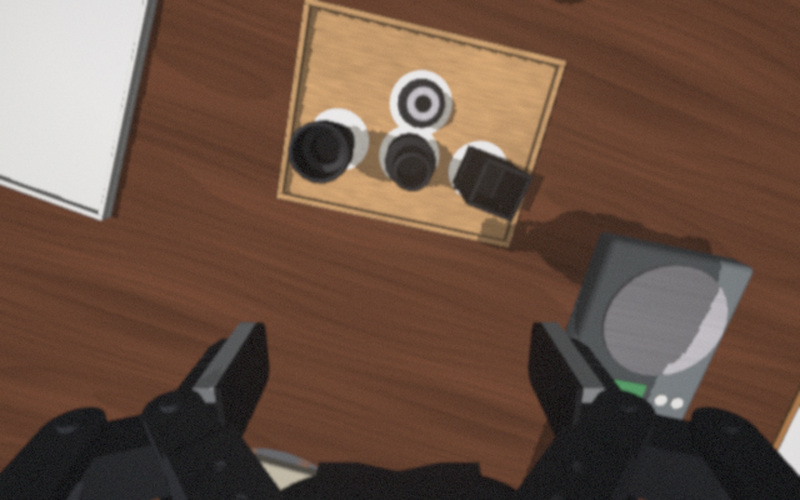

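```bash
python3 - <<'E'
from h import *
from scipy.optimize import least_squares as ls
np.set_printoptions(precision=4,suppress=True)
c=lambda x,y,z:(x,y,z)
pts=[((306,1),(.095,.125)),((566,62),(.095,-.125)),((510,247),(-.095,-.125)),((277,200),(-.095,.125))]
scn=[]
def T(p,q): 
    s,co=np.sin(p[2]),np.cos(p[2]); return p[0]+co*q[0]-s*q[1],p[1]+s*q[0]+co*q[1]
def f(p): return np.concatenate([to('wrist',(*T(p,q),.018))-np.array(u)*.8 for u,q in pts])
r=ls(f,[.57,-.01,.2]); p=r.x; print('stock',p,r.fun)
for s in [(-.025,-.074),(-.025,0),(-.025,.074),(.028,0)]: print(s,T(p,s))
# tops by wrist
for nm,uv,z in [('collar',(322,150),.125),('stepped',(410,164),.117),('bush',(422,102),.045)]: print(nm,at('wrist',np.array(uv)*.8,z))
for uv in [(470,147),(533,183),(514,219),(455,184)]: print('sq',at('wrist',np.array(uv)*.8,.11))
for s in [(-.025,-.074),(-.025,0),(-.025,.074),(.028,0)]: print('spots scene',to('scene',(*T(p,s),.005)))
print('corners scene',[to('scene',(*T(p,q),.018)).round() for _,q in pts],[to('side',(*T(p,q),.018)).round() for _,q in pts])
print('pan',at('wrist',np.array((666,320))*.8,.046),at('scene',(244,138),.046))
print('sidecorner',at('wrist',np.array((107,218))*.8,.016))
a=cv2.imread('pics/s0.png'); b=a[120:275,200:510]; cv2.imwrite('pics/s0c.png',cv2.resize(b,None,fx=2.58,fy=2.58,interpolation=2))
E
```

```text
stock [ 0.565  -0.0207  0.1257] [-1.0325 -0.759   0.668  -0.1621  0.0348  1.0771  0.4092  0.2951]
(-0.025, -0.074) (np.float64(0.5494295337937146), np.float64(-0.09724234572219541))
(-0.025, 0) (np.float64(0.5401503330874032), np.float64(-0.023826431682717628))
(-0.025, 0.074) (np.float64(0.5308711323810918), np.float64(0.04958948235676015))
(0.028, 0) (np.float64(0.592732001250813), np.float64(-0.017180517663332444))
collar [0.5361 0.0493 0.125 ]
stepped [ 0.5473 -0.0184  0.117 ]
bush [ 0.5953 -0.0148  0.045 ]
sq [ 0.5749 -0.0595  0.11  ]
sq [ 0.5651 -0.1188  0.11  ]
sq [ 0.5321 -0.1164  0.11  ]
sq [ 0.5433 -0.0591  0.11  ]
spots scene [299.7661 182.2531]
spots scene [324.5943 187.7649]
spots scene [350.1759 193.4439]
spots scene [318.5125 199.602 ]
corners scene [array([358., 223.]), array([265., 201.]), array([292., 161.]), array([374., 179.])] [array([291., 252.]), array([309., 171.]), array([390., 177.]), array([389., 261.])]
pan [ 0.4738 -0.3343  0.046 ] [ 0.4791 -0.3271  0.046 ]
sidecorner [0.3769 0.2562 0.016 ]
```

View pics/s0c.png

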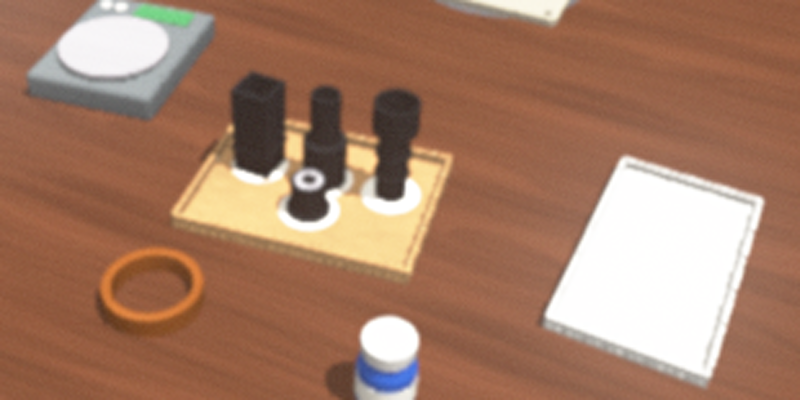

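send_rows:
  plan:
    - [[0,0,-0.0822,0,0,0.032,1],[0,0,-0.0822,0,0,0.032,1],[0,0,-0.0822,0,0,0.032,1],[0,0,-0.0822,0,0,0.032,1],[0,0,-0.0822,0,0,0.032,1],[0,0,-0.0822,0,0,0.032,1],[0,0,-0.0822,0,0,0.032,1],[0,0,-0.0822,0,0,0.032,1],[0,0,-0.0822,0,0,0.032,1],[0,0,-0.0822,0,0,0.032,1],[0,0,-0.0822,0,0,0.032,1],[0,0,0,-0.139,0.035,0,1],[0,0,0,-0.139,0.035,0,1],[0,0,0,-0.139,0.035,0,1],[0,0,0,0,0,0,1],[0,0,0,0,0,0,1],[0,0,0,0,0,0,1]]

```text
clock: 3.32
position: [0.5486, -0.0988, 0.2785]
ee_rot: [0.662, 0.749, -0.0, -0.0]
ft_force: [0.0, 0.7, -0.5]
grip_width: 0.998
grasp_force: 0.0
```

```bash
python3 - <<'E'
from h import *
np.set_printoptions(precision=4,suppress=True)
o=get_obs(); print(o['position'],o['ee_rot'],o['joint_pos'])
im=snap('wrist','w2.png'); cv2.imwrite('pics/w2b.png',cv2.resize(im[:,:,::-1],(800,500),interpolation=2))
from scipy.optimize import least_squares as ls
def T(p,q): 
    s,co=np.sin(p[2]),np.cos(p[2]); return p[0]+co*q[0]-s*q[1],p[1]+s*q[0]+co*q[1]
def f(p):
    e=[to('scene',(*T(p,q),.016))-np.array(u)/2.58-[200,120] for u,q in [((625,158),(-.135,-.075)),((763,202),(-.135,.075)),((707,383),(.135,.075)),((543,325),(.135,-.075))]]
    return np.concatenate(e)
r=ls(f,[.51,.33,.0]); print('side tray scene',r.x,r.fun, T(r.x,(-.135,-.075)))
p=[.565,-.0207,.1257]
print([np.round(to('wrist',(*T(p,s),.005))/.8) for s in [(-.025,-.074),(-.025,0),(-.025,.074),(.028,0)]])
print([np.round(to('wrist',(*T(p,s),z))/.8) for s,z in [((-.025,-.074),.11),((-.025,0),.117),((-.025,.074),.125),((.028,0),.045)]])
E
```

```text
[ 0.5486 -0.0988  0.2785] [ 0.6623  0.7492 -0.0001 -0.0002] [ 0.6806  0.233  -0.6817  1.5682  0.1482  1.3936  0.1088]
side tray scene [ 0.5204  0.3337 -0.0476] [-1.0802  0.7166  0.3135  0.752   0.7155  0.2821 -0.1296 -1.5176] (np.float64(0.38200700272286847), np.float64(0.2651828008677211))
[array([399., 189.]), array([399., 103.]), array([399.,   6.]), array([462., 103.])]
[array([400., 219.]), array([400., 104.]), array([399., -38.]), array([469., 103.])]
```

View pics/w2b.png

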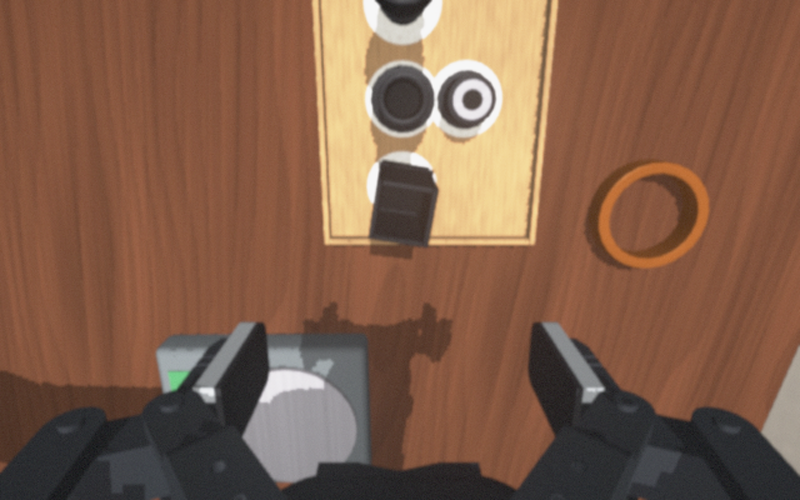

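```bash
python3 - <<'E'
from h import *
im=cv2.imread('pics/w2.png')[115:210,275:375]; im=cv2.convertScaleAbs(im,alpha=2.2,beta=10); cv2.imwrite('pics/w2c.png',cv2.resize(im,None,fx=6,fy=6,interpolation=2))
E
```

```text
(no output)
```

View pics/w2c.png

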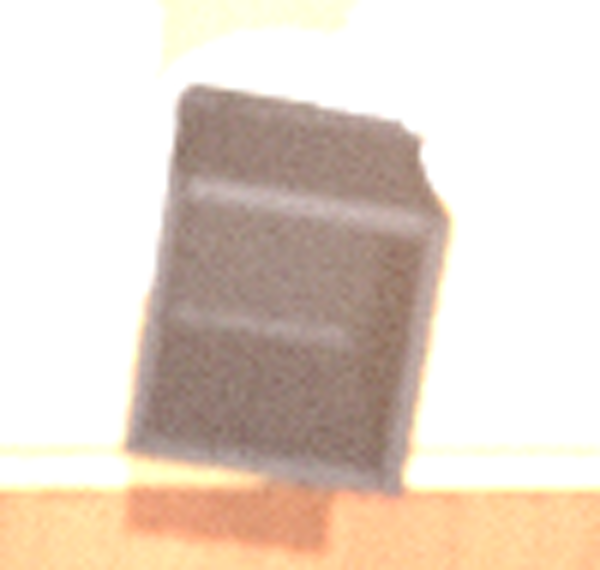

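The top face of the case has its crop corners at (182,180), (450,218), (403,492) and (130,452), so it is clearly turned a few degrees from the tray axes.

```bash
python3 - <<'E'
from h import *
np.set_printoptions(precision=4,suppress=True)
P=np.array([at('wrist',(275+u/6,115+v/6),.11) for u,v in [(182,180),(450,218),(403,492),(130,452)]])[:,:2]
print(P,P.mean(0)); E=np.roll(P,-1,0)-P; print(np.linalg.norm(E,axis=1),np.arctan2(E[:,1],E[:,0]))
E
```

```text
[[ 0.5345 -0.0735]
 [ 0.5718 -0.0742]
 [ 0.571  -0.1144]
 [ 0.5315 -0.1132]] [ 0.5522 -0.0938]
[0.0373 0.0401 0.0395 0.0398] [-0.0185 -1.5898  3.1125  1.4958]
```

send_rows:
  plan:
    - [[0,0,0.052,0,0,0,1],[0,0,0.052,0,0,0,1],[0,0,0,0.024,0.016,0.14,1],[0,0,0,0,0,0.16,1],[0,0,0,0,0,0.16,1],[0,0,0,0,0,0.16,1],[0,0,0,0,0,0.16,1],[0,0,0,0,0,0.1,1],[0,0,0,0,0,0.062,1],[0,0,0,0,0,0,1],[0,0,0,0,0,0,1]]
  squeeze: 40

```text
clock: 4.28
position: [0.5527, -0.0933, 0.091]
ee_rot: [0.718, 0.696, 0.0, 0.0]
ft_force: [0.0, -0.1, 0.9]
grip_width: 1.006
grasp_force: 0.0
```

send_rows:
  plan:
    - [[0,0,0,0,0,0,0.7],[0,0,0,0,0,0,0.6],[0,0,0,0,0,0,0.5],[0,0,0,0,0,0,0.45],[0,0,0,0,0,0,0.3],[0,0,0,0,0,0,0.3],[0,0,0,0,0,0,0.3],[0,0,0,0,0,0,0.3]]

```text
clock: 4.95
position: [0.5528, -0.0939, 0.0914]
ee_rot: [0.718, 0.696, 0.0, 0.001]
ft_force: [-3.4, 0.6, 6.5]
grip_width: 0.489
grasp_force: 39.9
```

```bash
python3 - <<'E'
from h import *
np.set_printoptions(precision=4,suppress=True)
o=get_obs(); print(o['position'],o['ee_rot'],o['joint_pos'],o['grip_width'],o['grasp_force'],o['ft_force'])
p=[.5204,.3337,-.0476]
def T(p,q): 
    s,co=np.sin(p[2]),np.cos(p[2]); return p[0]+co*q[0]-s*q[1],p[1]+s*q[0]+co*q[1]
for q in [(-.085,-.03),(0,.03),(.085,-.03)]: print(T(p,q))
E
```

```text
[ 0.5528 -0.0939  0.0914] [0.7183 0.6958 0.0001 0.0005] [ 0.6112  0.4067 -0.6277  1.7807  0.2733  1.0412 -0.1489] 0.4891537117876828 39.94088351726532 [-3.4057  0.6139  6.4672]
(np.float64(0.4340688158094236), np.float64(0.3077784522789867))
(np.float64(0.5218274608102074), np.float64(0.3636660200166008))
(np.float64(0.6038762625701617), np.float64(0.29968950768781166))
```

send_rows:
  plan:
    - [[0,0,0,0,0,-0.05,0.3],[0,0,0,0,0,-0.1,0.3],[0,0,0,0,0,-0.15,0.3],[0,0,0,0,0,-0.18,0.3],[0,0,0,0,0,-0.18,0.3],[0,0,0,0.08,-0.026,-0.09,0.3],[0,0,0,0.17,-0.056,0,0.3],[0,0,0,0.18,-0.06,0,0.3],[0,0,0,0.18,-0.06,0,0.3],[0,0,0,0.18,-0.06,0,0.3],[0,0,0,0.18,-0.06,0,0.3],[0,0,0,0.18,-0.06,0,0.3],[0,0,0,0.18,-0.06,0,0.3],[0,0,0,0.18,-0.06,0,0.3],[0,0,0,0.18,-0.06,0,0.3],[0,0,0,0.18,-0.06,0,0.3],[0,0,0,0.18,-0.06,0,0.3],[0,0,0,0.12,-0.037,0,0.3],[0,0,0,0,0,0,0.3],[0,0,0,0,0,0,0.3]]

```text
clock: 6.62
position: [0.4214, 0.3461, 0.2408]
ee_rot: [0.717, 0.697, 0.0, -0.0]
ft_force: [0.1, -1.3, -1.6]
grip_width: 0.488
grasp_force: 41.3
```

```bash
python3 - <<'E'
from h import *
np.set_printoptions(precision=4,suppress=True)
o=get_obs(); print(o['position'],o['ee_rot'],o['joint_pos'],o['grip_width'],o['ft_force'])
im=snap('wrist','w3.png'); cv2.imwrite('pics/w3b.png',cv2.resize(im[:,:,::-1],(800,500),interpolation=2))
def T(p,q): 
    s,co=np.sin(p[2]),np.cos(p[2]); return p[0]+co*q[0]-s*q[1],p[1]+s*q[0]+co*q[1]
p=[.5204,.3337,-.0476]; print([to('wrist',(*T(p,q),.016))/.8 for q in [(-.135,-.075),(-.135,.075),(.135,.075),(.135,-.075)]])
E
```

```text
[0.4214 0.3461 0.2408] [ 0.717   0.6971  0.0001 -0.0002] [ 0.0438  0.2898 -0.9575  1.6461  0.2424  1.3322 -0.9799] 0.48835144599111274 [ 0.0505 -1.2907 -1.5714]
[array([353.7856, 294.9217]), array([351.0316, 110.8834]), array([710.637 , 116.8452]), array([671.0306, 299.5376])]
```

View pics/w3b.png

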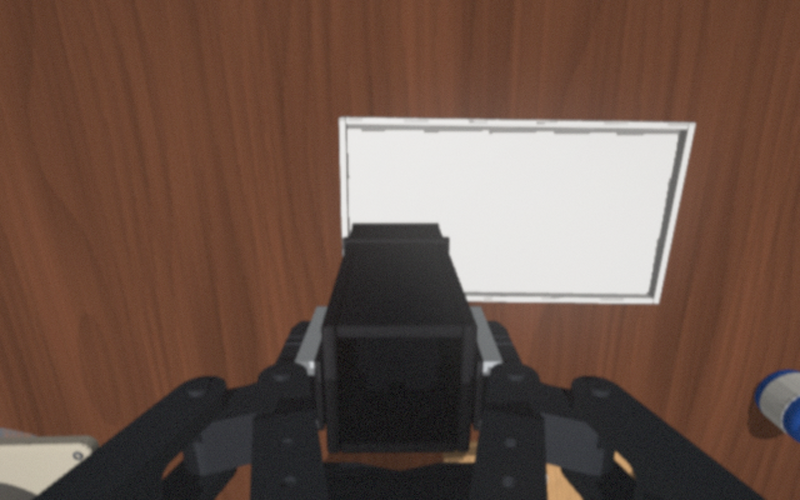

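```bash
python3 - <<'E'
from h import *
np.set_printoptions(precision=4,suppress=True)
from scipy.optimize import least_squares as ls
def T(p,q): 
    s,co=np.sin(p[2]),np.cos(p[2]); return p[0]+co*q[0]-s*q[1],p[1]+s*q[0]+co*q[1]
r=ls(lambda p:np.concatenate([to('wrist',(*T(p,q),.016))-np.array(u)*.8 for u,q in [((341,117),(-.135,.075)),((694,123),(.135,.075)),((659,303),(.135,-.075))]]),[.51,.33,0])
p=r.x; print(p,r.fun); 
for q in [(-.085,-.03),(0,.03),(.085,-.03)]: t=T(p,q); print(t,rowhint((*t,.0914)))
E
```

```text
[ 0.5107  0.3296 -0.0468] [-2.1032  0.0561  2.1328 -0.2472 -0.0242  0.8739]
(np.float64(0.42436708719278493), np.float64(0.3036581855099873)) [-0.2041  0.0162  0.7462]
(np.float64(0.5120814415408282), np.float64(0.3596152408408917)) [0.089  0.446  0.7462]
(np.float64(0.5941808871654825), np.float64(0.2957037314851861)) [-0.2178  0.8661  0.7464]
```

send_rows:
  plan:
    - [[0,0,0,-0.07,0.006,0.1,0.3],[0,0,0,-0.134,0.01,0.17,0.3],[0,0,0,0,0,0.17,0.3],[0,0,0,0,0,0.14,0.3],[0,0,0,0,0,0.09,0.3],[0,0,0,0,0,0.05,0.3],[0,0,0,0,0,0.02,0.3],[0,0,0,0,0,0.006,0.3],[0,0,0,0,0,0,0.3],[0,0,0,0,0,0,0.3]]

```text
clock: 7.5
position: [0.4251, 0.3051, 0.0936]
ee_rot: [0.718, 0.696, 0.001, 0.0]
ft_force: [0.0, 0.3, -1.1]
grip_width: 0.487
grasp_force: 41.2
```

send_rows:
  plan:
    - [[0,0,0,0,0,0,0.55],[0,0,0,0,0,0,0.65],[0,0,0,0,0,0,0.8],[0,0,0,0,0,0,0.9],[0,0,0,0,0,0,0.9],[0,0,0,0,0,0,0.9]]

```text
clock: 8.0
position: [0.4244, 0.3047, 0.0925]
ee_rot: [0.718, 0.696, 0.0, 0.0]
ft_force: [-0.3, -0.1, -0.4]
grip_width: 0.899
grasp_force: 0.0
```

```bash
python3 - <<'E'
from h import *
np.set_printoptions(precision=4,suppress=True)
o=get_obs(); print(o['position'],o['ee_rot'],o['grip_width'],o['ft_force'])
print(rowhint((.543,-.0206,.09)),rowhint((.5336,.0528,.105)))
E
```

```text
[0.4244 0.3047 0.0925] [0.7182 0.6958 0.0001 0.0001] 0.8993215204047879 [-0.327  -0.072  -0.3753]
[-1.607   0.6441  0.0127] [-1.2417  0.5855 -0.0624]
```

send_rows:
  plan:
    - [[0,0,0,0,0,-0.1,0.9],[0,0,0,0,0,-0.17,0.9],[0,0,0,0,0,-0.19,0.9],[0,0,0,0,0,-0.19,0.9],[0,0,0,-0.1,0.04,-0.1,0.9],[0,0,0,-0.17,0.068,0,0.9],[0,0,0,-0.18,0.072,0,0.9],[0,0,0,-0.18,0.072,0,0.9],[0,0,0,-0.18,0.072,0,0.9],[0,0,0,-0.18,0.072,0,0.9],[0,0,0,-0.18,0.072,0,0.9],[0,0,0,-0.18,0.072,0,0.9],[0,0,0,-0.157,0.063,0,0.9],[0,0,0,-0.1,0.041,0,0.9],[0,0,0,0,0,0,0.9],[0,0,0,0,0,0,0.9]]

```text
clock: 9.33
position: [0.543, -0.0217, 0.2421]
ee_rot: [0.719, 0.695, -0.0, -0.0]
ft_force: [-0.0, 0.9, 0.3]
grip_width: 0.902
grasp_force: 0.0
```

```bash
python3 - <<'E'
from h import *
np.set_printoptions(precision=4,suppress=True)
o=get_obs(); print(o['position'],o['ee_rot'],o['grip_width'],o['ft_force'])
print(rowhint((.543,-.0206,.09)))
im=snap('wrist','w4.png'); cv2.imwrite('pics/w4b.png',cv2.resize(im[:,:,::-1],(800,500),interpolation=2))
print(to('wrist',(.543,-.0206,.117))/.8,to('wrist',(.5336,.0528,.125))/.8,to('wrist',(.5955,-.014,.045))/.8)
E
```

```text
[ 0.543  -0.0217  0.2421] [ 0.7191  0.6949 -0.0001 -0.0003] 0.9024736066770375 [-0.0129  0.944   0.3085]
[0.0053 0.0003 0.7604]
[399.0251 239.5338] [376.3642 109.3796] [470.355  199.5816]
```

View pics/w4b.png

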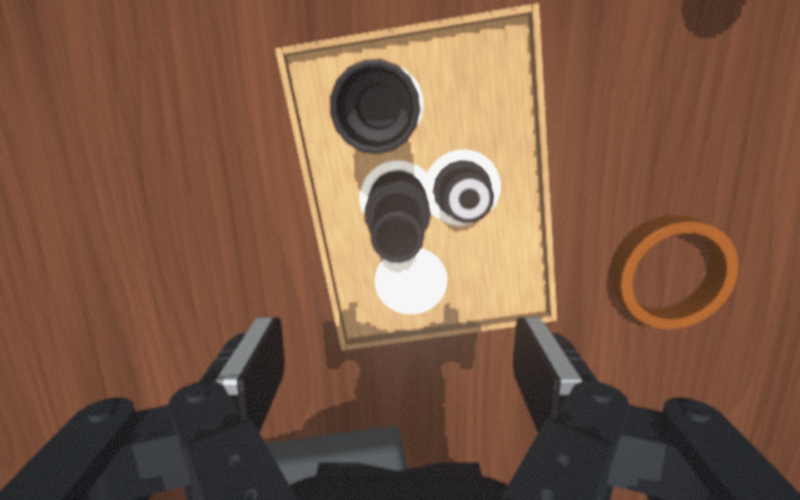

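send_rows:
  plan:
    - [[0,0,0,0.004,0,0.1,0.9],[0,0,0,0.004,0,0.17,0.9],[0,0,0,0.004,0,0.18,0.9],[0,0,0,0,0,0.16,0.9],[0,0,0,0,0,0.1,0.8],[0,0,0,0,0,0.05,0.7],[0,0,0,0,0,0,0.6],[0,0,0,0,0,0,0.5],[0,0,0,0,0,0,0.42],[0,0,0,0,0,0,0.36],[0,0,0,0,0,0,0.2],[0,0,0,0,0,0,0.2],[0,0,0,0,0,0,0.2],[0,0,0,0,0,0,0.2],[0,0,0,0,0,0,0.2]]

```text
clock: 10.63
position: [0.5439, -0.0178, 0.0921]
ee_rot: [0.718, 0.696, 0.001, 0.001]
ft_force: [-2.3, 2.0, 8.6]
grip_width: 0.422
grasp_force: 40.0
```

```bash
python3 - <<'E'
from h import *
np.set_printoptions(precision=4,suppress=True)
o=get_obs(); print(o['position'],o['ee_rot'],o['grip_width'],o['grasp_force'],o['ft_force'])
print(rowhint((.512,.36,.0914)))
E
```

```text
[ 0.5439 -0.0178  0.0921] [0.7182 0.6959 0.0008 0.0009] 0.4215820117045712 40.03460334040028 [-2.2513  1.9671  8.572 ]
[ 1.8832 -0.219   0.0028]
```

send_rows:
  plan:
    - [[0,0,0,0,0,0,0.2],[0,0,0,0,0,0,0.2]]

```text
clock: 10.8
position: [0.5439, -0.0178, 0.0921]
ee_rot: [0.718, 0.696, 0.001, 0.001]
ft_force: [-3.2, 1.1, 6.7]
grip_width: 0.42
grasp_force: 40.0
```

```bash
python3 - <<'E'
from h import *
o=get_obs(); print(o['position'],o['grip_width'],o['ft_force'],o['torque'])
a=snap('wrist','w5.png')[120:,200:440]; b=snap('scene','s5.png')[110:230,240:420]
a=cv2.resize(a,(400,466),interpolation=2); b=cv2.resize(b,(400,267),interpolation=2)
c=np.zeros((466,800,3),np.uint8); c[:,:400]=a; c[:267,400:]=b
cv2.imwrite('pics/m5.png',cv2.convertScaleAbs(c,alpha=1.5)[:,:,::-1])
E
```

```text
[ 0.54391457 -0.01783029  0.09213908] 0.4202678867707799 [-3.23103502  1.08883533  6.69929821] [ 0.24367528  0.60134353 -0.05626915]
```

View pics/m5.png

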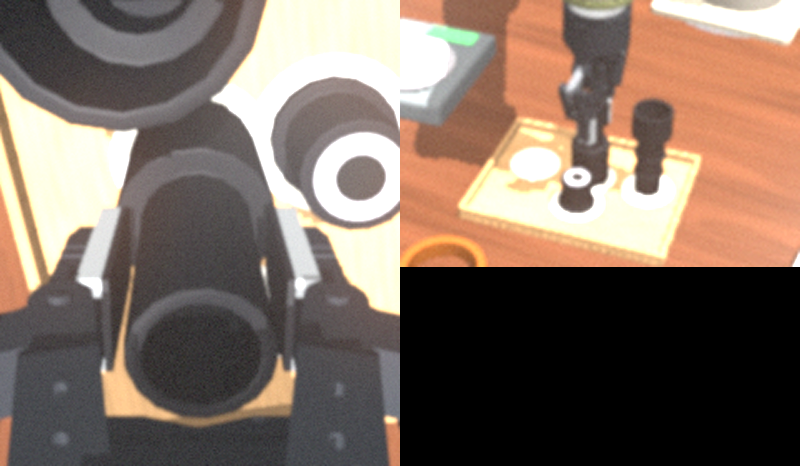

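The pads sit astride the thin part but stopped at 36 mm, when it is 32 mm. They may be touching the shoulder, so I'll open, rise 12 mm and regrip.

send_rows:
  plan:
    - [[0,0,0,0,0,0,0.5],[0,0,0,0,0,0,0.6],[0,0,0,0,0,0,0.6],[0,0,0,-0.004,0,-0.03,0.6],[0,0,0,-0.004,0,-0.03,0.6],[0,0,0,0,0,0,0.5],[0,0,0,0,0,0,0.42],[0,0,0,0,0,0,0.2],[0,0,0,0,0,0,0.2],[0,0,0,0,0,0,0.2],[0,0,0,0,0,0,0.2]]

```text
clock: 11.82
position: [0.5435, -0.0198, 0.1035]
ee_rot: [0.718, 0.696, 0.0, 0.001]
ft_force: [-3.4, -0.6, 11.0]
grip_width: 0.405
grasp_force: 39.2
```

send_rows:
  plan:
    - [[0,0,0,0,0,0,0.2],[0,0,0,0,0,-0.05,0.2],[0,0,0,0,0,-0.1,0.2],[0,0,0,0,0,-0.1,0.2],[0,0,0,0,0,-0.1,0.2],[0,0,0,0,0,0,0.2],[0,0,0,0,0,0,0.2]]

```text
clock: 12.4
position: [0.5434, -0.0198, 0.1734]
ee_rot: [0.718, 0.696, 0.0, 0.001]
ft_force: [0.5, -0.9, -2.1]
grip_width: 0.399
grasp_force: 40.2
```

```bash
python3 - <<'E'
from h import *
np.set_printoptions(precision=4,suppress=True)
o=get_obs(); print(o['position'],o['ee_rot'],o['grip_width'],o['ft_force'],o['torque'])
a=snap('wrist','w6.png')[:,120:520]; b=snap('side','d6.png')[90:280,280:480]
a=cv2.resize(a,(400,400),interpolation=2); b=cv2.resize(b,(400,380),interpolation=2)
c=np.zeros((400,800,3),np.uint8); c[:,:400]=a; c[:380,400:]=b
cv2.imwrite('pics/m6.png',cv2.convertScaleAbs(c,alpha=1.5)[:,:,::-1])
print(rowhint((.512,.36,.1035)))
E
```

```text
[ 0.5434 -0.0198  0.1734] [0.7183 0.6958 0.0005 0.0008] 0.3991831451538595 [ 0.4757 -0.92   -2.1344] [ 0.0122 -0.0011  0.0206]
[ 1.8941 -0.212   0.3408]
```

View pics/m6.png

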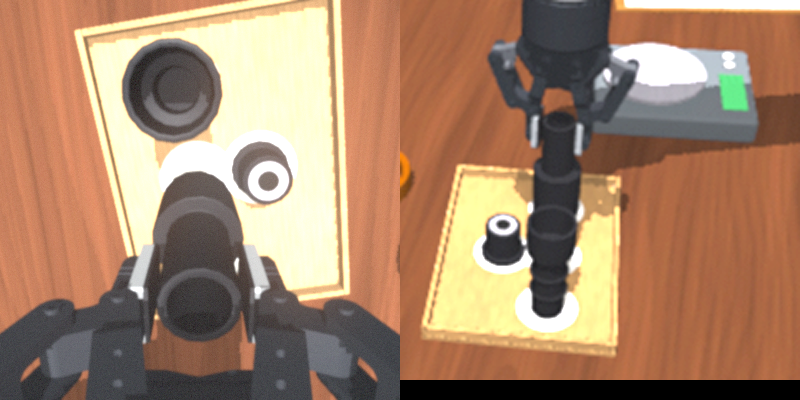

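send_rows:
  plan:
    - [[0,0,0,0,0,-0.1,0.2],[0,0,0,0,0,-0.16,0.2],[0,0,0,0.08,-0.009,-0.12,0.2],[0,0,0,0.16,-0.018,0,0.2],[0,0,0,0.19,-0.021,0,0.2],[0,0,0,0.19,-0.021,0,0.2],[0,0,0,0.19,-0.021,0,0.2],[0,0,0,0.19,-0.021,0,0.2],[0,0,0,0.19,-0.021,0,0.2],[0,0,0,0.19,-0.021,0,0.2],[0,0,0,0.19,-0.021,0,0.2],[0,0,0,0.19,-0.021,0,0.2],[0,0,0,0.16,-0.018,0,0.2],[0,0,0,0.11,-0.012,0.02,0.2],[0,0,0,0.05,-0.006,0.08,0.2],[0,0,0,0,0,0.15,0.2],[0,0,0,0,0,0.15,0.2],[0,0,0,0,0,0.1,0.2],[0,0,0,0,0,0,0.2],[0,0,0,0,0,0,0.2]]

```text
clock: 14.17
position: [0.5097, 0.3959, 0.1466]
ee_rot: [0.718, 0.696, -0.002, -0.0]
ft_force: [0.8, 0.0, -0.4]
grip_width: 0.404
grasp_force: 40.2
```

```bash
python3 - <<'E'
from h import *
np.set_printoptions(precision=4,suppress=True)
o=get_obs(); print(o['position'],o['ee_rot'],o['grip_width'],o['ft_force'],o['torque'])
print(rowhint((.512,.36,.1035)))
E
```

```text
[0.5097 0.3959 0.1466] [ 0.7185  0.6956 -0.0018 -0.0001] 0.4041713361997157 [ 0.8172  0.0496 -0.4122] [-0.0079 -0.0161 -0.0199]
[-0.1786  0.0181  0.2157]
```

send_rows:
  plan:
    - [[0,0,0,-0.09,0.009,0.03,0.2],[0,0,0,-0.089,0.009,0.06,0.2],[0,0,0,0,0,0.06,0.2],[0,0,0,0,0,0.04,0.2],[0,0,0,0,0,0.02,0.2],[0,0,0,0,0,0.007,0.2],[0,0,0,0,0,0,0.2],[0,0,0,0,0,0,0.2],[0,0,0,0,0,0,0.45],[0,0,0,0,0,0,0.6],[0,0,0,0,0,0,0.7],[0,0,0,0,0,0,0.8],[0,0,0,0,0,0,0.8]]

```text
clock: 15.25
position: [0.5125, 0.3616, 0.1052]
ee_rot: [0.718, 0.696, 0.0, 0.0]
ft_force: [-0.3, -0.3, -0.1]
grip_width: 0.803
grasp_force: 0.0
```

```bash
python3 - <<'E'
from h import *
np.set_printoptions(precision=4,suppress=True)
o=get_obs(); print(o['position'],o['ee_rot'],o['grip_width'],o['ft_force'],o['torque'])
print(rowhint((.5336,.0528,.109)))
E
```

```text
[0.5125 0.3616 0.1052] [0.7182 0.6958 0.0001 0.0001] 0.8032192757051034 [-0.2992 -0.3183 -0.1212] [ 0.0417  0.04   -0.05  ]
[-1.54    0.1545 -0.0192]
```

send_rows:
  plan:
    - [[0,0,0,0,0,-0.1,0.9],[0,0,0,0,0,-0.18,0.9],[0,0,0,0,0,-0.19,0.9],[0,0,0,-0.1,0.01,-0.15,0.9],[0,0,0,-0.16,0.016,0,0.9],[0,0,0,-0.18,0.018,0,0.9],[0,0,0,-0.18,0.018,0,0.9],[0,0,0,-0.18,0.018,0,0.9],[0,0,0,-0.18,0.018,0,0.9],[0,0,0,-0.18,0.018,0,0.9],[0,0,0,-0.18,0.018,0,0.9],[0,0,0,-0.13,0.013,0,0.9],[0,0,0,-0.07,0.007,0,0.9],[0,0,0,0,0,0,0.9],[0,0,0,0,0,0,0.9]]

```text
clock: 16.5
position: [0.5335, 0.0523, 0.2291]
ee_rot: [0.719, 0.695, 0.0, 0.0]
ft_force: [-0.8, 0.3, 0.3]
grip_width: 0.897
grasp_force: 0.0
```

```bash
python3 - <<'E'
from h import *
np.set_printoptions(precision=4,suppress=True)
o=get_obs(); print(o['position'],o['ee_rot'])
print(rowhint((.5336,.0528,.109)))
E
```

```text
[0.5335 0.0523 0.2291] [0.7188 0.6952 0.0001 0.0001]
[0.0027 0.0004 0.6006]
```

send_rows:
  plan:
    - [[0,0,0,0.002,0,0.1,0.9],[0,0,0,0,0,0.17,0.9],[0,0,0,0,0,0.17,0.9],[0,0,0,0,0,0.1,0.9],[0,0,0,0,0,0.05,0.8],[0,0,0,0,0,0.01,0.7],[0,0,0,0,0,0,0.62],[0,0,0,0,0,0,0.55],[0,0,0,0,0,0,0.4],[0,0,0,0,0,0,0.4],[0,0,0,0,0,0,0.4],[0,0,0,0,0,0,0.4]]

```text
clock: 17.5
position: [0.5343, 0.0534, 0.1104]
ee_rot: [0.718, 0.696, 0.001, 0.001]
ft_force: [-0.6, -0.1, 7.7]
grip_width: 0.546
grasp_force: 41.5
```

send_rows:
  plan:
    - [[0,0,0,0,0,-0.05,0.3],[0,0,0,0,0,-0.14,0.3],[0,0,0,0,0,-0.18,0.3],[0,0,0,0,0,-0.18,0.3],[0,0,0,0,0,-0.1,0.3],[0,0,0,0,0,0,0.3],[0,0,0,0,0,0,0.3]]

```text
clock: 18.08
position: [0.5339, 0.0532, 0.2404]
ee_rot: [0.718, 0.696, 0.001, 0.001]
ft_force: [0.1, 0.2, -2.2]
grip_width: 0.548
grasp_force: 41.6
```

```bash
python3 - <<'E'
from h import *
np.set_printoptions(precision=4,suppress=True)
o=get_obs(); print(o['position'],o['ee_rot'],o['grip_width'],o['ft_force'],o['torque'])
print(rowhint((.594,.296,.109)))
E
```

```text
[0.5339 0.0532 0.2404] [0.7183 0.6957 0.0007 0.0011] 0.5477747574430908 [ 0.0994  0.1881 -2.161 ] [-0.0593  0.0489  0.0273]
[1.2235 0.2602 0.6572]
```

send_rows:
  plan:
    - [[0,0,0,0.09,0.019,0,0.3],[0,0,0,0.17,0.036,0,0.3],[0,0,0,0.19,0.04,0,0.3],[0,0,0,0.19,0.04,0,0.3],[0,0,0,0.19,0.04,0,0.3],[0,0,0,0.19,0.04,0,0.3],[0,0,0,0.13,0.028,0,0.3],[0,0,0,0.07,0.015,0,0.3],[0,0,0,0,0,0.1,0.3],[0,0,0,0,0,0.16,0.3],[0,0,0,0,0,0.16,0.3],[0,0,0,0,0,0.12,0.3],[0,0,0,0,0,0,0.3],[0,0,0,0,0,0,0.3]]

```text
clock: 19.25
position: [0.5917, 0.2947, 0.1293]
ee_rot: [0.718, 0.696, -0.002, -0.001]
ft_force: [0.4, 0.2, -0.9]
grip_width: 0.546
grasp_force: 41.7
```

```bash
python3 - <<'E'
from h import *
np.set_printoptions(precision=4,suppress=True)
o=get_obs(); print(o['position'],o['ee_rot'],o['grip_width'],o['ft_force'],o['torque'])
print(rowhint((.594,.296,.1104)))
E
```

```text
[0.5917 0.2947 0.1293] [ 0.7181  0.6959 -0.0019 -0.0007] 0.5457188456366157 [ 0.4055  0.1787 -0.9405] [ 0.028  -0.0292 -0.0682]
[0.0068 0.0118 0.0945]
```

Lower and release, then head for the bush. The next script gives the offsets.

send_rows:
  plan:
    - [[0,0,0,0.006,0.01,0.04,0.3],[0,0,0,0,0,0.03,0.3],[0,0,0,0,0,0.015,0.3],[0,0,0,0,0,0.007,0.3],[0,0,0,0,0,0,0.3],[0,0,0,0,0,0,0.3],[0,0,0,0,0,0,0.6],[0,0,0,0,0,0,0.75],[0,0,0,0,0,0,0.9],[0,0,0,0,0,0,0.9],[0,0,0,0,0,0,0.9]]

```text
clock: 20.17
position: [0.5949, 0.2965, 0.1128]
ee_rot: [0.718, 0.696, 0.0, 0.0]
ft_force: [-0.2, -0.1, -0.3]
grip_width: 0.9
grasp_force: 0.0
```

```bash
python3 - <<'E'
from h import *
np.set_printoptions(precision=4,suppress=True)
o=get_obs(); print(o['position'],o['ee_rot'],o['grip_width'],o['ft_force'],o['torque'])
print(rowhint((.5955,-.0145,.18)))
E
```

```text
[0.5949 0.2965 0.1128] [0.7182 0.6958 0.0001 0.0001] 0.9003632431934185 [-0.2456 -0.0935 -0.3267] [ 0.022   0.0285 -0.0114]
[-1.5543  0.0525 -0.336 ]
```

send_rows:
  plan:
    - [[0,0,0,0,0,-0.1,0.9],[0,0,0,0,0,-0.14,0.9],[0,0,0,0,0,-0.096,0.9],[0,0,0,-0.1,0.003,0,0.9],[0,0,0,-0.17,0.006,0,0.9],[0,0,0,-0.18,0.006,0,0.9],[0,0,0,-0.18,0.006,0,0.9],[0,0,0,-0.18,0.006,0,0.9],[0,0,0,-0.18,0.006,0,0.9],[0,0,0,-0.18,0.006,0,0.9],[0,0,0,-0.18,0.006,0,0.9],[0,0,0,-0.13,0.005,0,0.9],[0,0,0,-0.074,0.003,0,0.9],[0,0,0,0,0,0,0.9],[0,0,0,0,0,0,0.9]]

```text
clock: 21.42
position: [0.5955, -0.0152, 0.1798]
ee_rot: [0.719, 0.695, 0.0, 0.0]
ft_force: [0.2, 0.1, 0.8]
grip_width: 0.901
grasp_force: 0.0
```

```bash
python3 - <<'E'
from h import *
np.set_printoptions(precision=4,suppress=True)
o=get_obs(); print(o['position'],o['ee_rot'])
print(rowhint((.5955,-.0145,.038)))
a=snap('wrist','w7.png'); b=snap('scene','s7.png')[100:300,260:520]
print(to('wrist',(.5955,-.0145,.045)))
a=cv2.resize(a,(448,280),interpolation=2); b=cv2.resize(b,(780,600),interpolation=2)[:, :]
c=np.zeros((600,800,3),np.uint8); c[:280,:448]=a; c[280:,:416]=cv2.resize(b,(416,320))
cv2.imwrite('pics/m7.png',c[:,:448,::-1])
E
```

```text
[ 0.5955 -0.0152  0.1798] [0.7188 0.6952 0.     0.    ]
[ 0.0033 -0.0003  0.7092]
[318.8577 189.162 ]
```

View pics/m7.png

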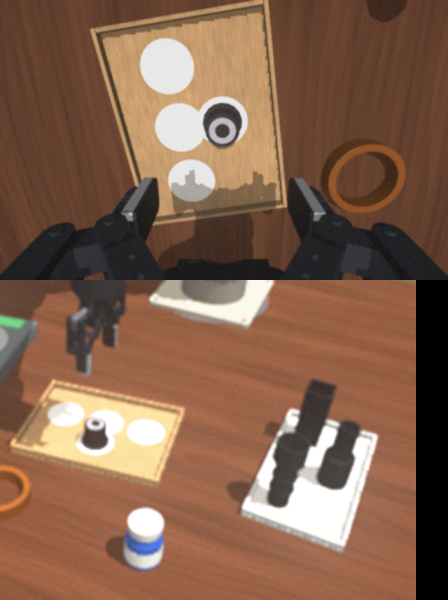

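send_rows:
  plan:
    - [[0,0,0,0.006,-0.004,0.1,0.75],[0,0,0,0.007,0,0.16,0.75],[0,0,0,0,0,0.17,0.75],[0,0,0,0,0,0.14,0.75],[0,0,0,0,0,0.09,0.75],[0,0,0,0,0,0.05,0.7],[0,0,0,0,0,0,0.6],[0,0,0,0,0,0,0.5],[0,0,0,0,0,0,0.35],[0,0,0,0,0,0,0.3],[0,0,0,0,0,0,0.3],[0,0,0,0,0,0,0.3]]

```text
clock: 22.52
position: [0.5958, -0.0114, 0.0394]
ee_rot: [0.718, 0.696, 0.001, 0.001]
ft_force: [-0.9, 0.4, 8.4]
grip_width: 0.423
grasp_force: 40.9
```

send_rows:
  plan:
    - [[0,0,0,0,0,-0.05,0.3],[0,0,0,0,0,-0.1,0.3],[0,0,0,0,0,-0.16,0.3],[0,0,0,0,0,-0.18,0.3],[0,0,0,0,0,-0.16,0.3],[0,0,0,0,0,-0.1,0.3],[0,0,0,0,0,0,0.3],[0,0,0,0,0,0,0.3]]

```text
clock: 23.18
position: [0.5952, -0.0121, 0.1891]
ee_rot: [0.718, 0.696, 0.0, 0.001]
ft_force: [-0.4, -0.1, -2.2]
grip_width: 0.419
grasp_force: 40.6
```

```bash
python3 - <<'E'
from h import *
np.set_printoptions(precision=4,suppress=True)
o=get_obs(); print(o['position'],o['ee_rot'],o['grip_width'],o['ft_force'],o['torque'])
print(rowhint((.474,-.332,.2)))
# pan estimates: ellipse fits
print('w1 pan',[at('wrist',np.array(u)*.8,.046,{'position':np.array([0.51763,-0.01938,0.34865]),'ee_rot':[9.85793580e-01,1.67960692e-01,-4.5e-4,1.5e-4]}) for u in [(603,322),(728,318),(664,265),(664,376)]])
print('scene',[at('scene',(200+u/2.58,120+v/2.58),.046) for u,v in [(57,47),(169,44),(114,15),(112,78)]])
E
```

```text
[ 0.5952 -0.0121  0.1891] [0.7183 0.6957 0.0005 0.0011] 0.41949322554848556 [-0.4041 -0.1379 -2.2402] [ 0.0019 -0.0153  0.0067]
[-1.6183 -0.5542 -0.0542]
w1 pan [array([ 0.4501, -0.2726,  0.046 ]), array([ 0.4979, -0.395 ,  0.046 ]), array([ 0.5284, -0.3015,  0.046 ]), array([ 0.4129, -0.3666,  0.046 ])]
scene [array([ 0.5103, -0.3859,  0.046 ]), array([ 0.4447, -0.2713,  0.046 ]), array([ 0.4186, -0.3671,  0.046 ]), array([ 0.5353, -0.2912,  0.046 ])]
```

send_rows:
  plan:
    - [[0,0,0,-0.1,-0.041,0,0.3],[0,0,0,-0.16,-0.066,0,0.3],[0,0,0,-0.18,-0.0745,0,0.3],[0,0,0,-0.18,-0.0745,0,0.3],[0,0,0,-0.18,-0.0745,0,0.3],[0,0,0,-0.18,-0.0745,0,0.3],[0,0,0,-0.18,-0.0745,0,0.3],[0,0,0,-0.13,-0.054,0,0.3],[0,0,0,-0.07,-0.029,0,0.3],[0,0,0,0,0,0,0.3],[0,0,0,0,0,0,0.3]]

```text
clock: 24.1
position: [0.4725, -0.2806, 0.1864]
ee_rot: [0.719, 0.695, -0.0, -0.001]
ft_force: [0.4, 0.5, -2.3]
grip_width: 0.42
grasp_force: 40.5
```

```bash
python3 - <<'E'
from h import *
np.set_printoptions(precision=4,suppress=True)
o=get_obs(); print(repr(o['position']),repr(o['ee_rot']))
a=snap('wrist','w8.png'); cv2.imwrite('pics/w8b.png',cv2.resize(a,(800,500),interpolation=2)[:,:,::-1])
E
```

```text
array([ 0.4725, -0.2806,  0.1864]) array([ 0.719 ,  0.695 , -0.0003, -0.0013])
```

View pics/w8b.png

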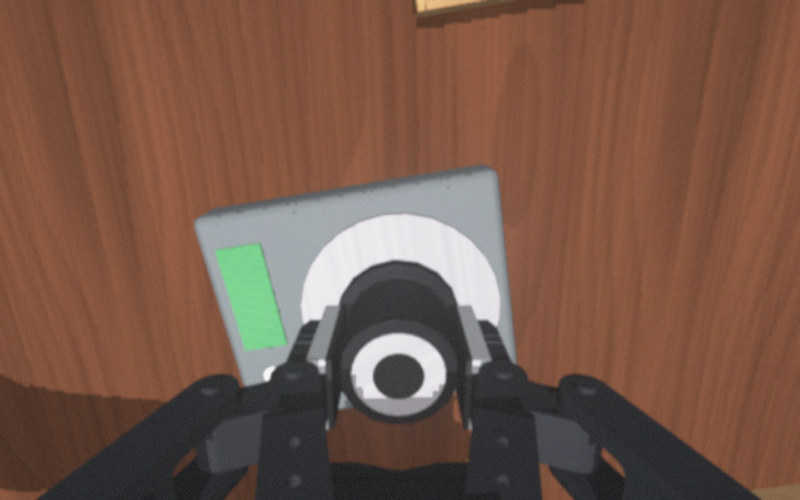

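```bash
python3 - <<'E'
from h import *
from scipy.optimize import least_squares as ls
np.set_printoptions(precision=4,suppress=True)
im=cv2.imread('pics/w8.png'); hsv=cv2.cvtColor(im,cv2.COLOR_BGR2HSV)
g=cv2.cvtColor(im,cv2.COLOR_BGR2GRAY).astype(float)
# radial edge: bright pan -> grey base
P=[]
c=np.array((320,238.))
for a in np.radians(np.arange(-165,-14,5)):
    r=np.arange(45,95,.5); q=c+np.outer(r,[np.cos(a),np.sin(a)])
    v=cv2.remap(g.astype(np.float32),q[:,:1].astype(np.float32),q[:,1:].astype(np.float32),1).ravel(); v=np.convolve(v,np.ones(4)/4,'same')
    d=v[6:-4]-v[10:] if 0 else v[4:-8]-v[8:-4]; i=d.argmax()
    if d[i]>15: P.append(at('wrist',q[i+6],.046)[:2])
P=np.array(P)
r=ls(lambda p:np.hypot(*(P-p[:2]).T)-.065,[.474,-.332],loss='soft_l1',f_scale=.001); print(len(P),r.x,np.abs(r.fun).mean())
r2=ls(lambda p:np.hypot(*(P-p[:2]).T)-p[2],[.474,-.332,.065],loss='soft_l1',f_scale=.001); print(r2.x)
print(rowhint((*r.x,.0394+.041+.002)))
E
```

```text
31 [ 0.4724 -0.3331] 0.00015743892893050723
[ 0.4724 -0.3325  0.0645]
[-0.2695  0.0045  0.5212]
```

send_rows:
  plan:
    - [[0,0,0,-0.06,0.001,0,0.3],[0,0,0,-0.11,0.002,0.06,0.3],[0,0,0,-0.07,0.002,0.1,0.3],[0,0,0,-0.03,0,0.12,0.3],[0,0,0,0,0,0.1,0.3],[0,0,0,0,0,0.06,0.3],[0,0,0,0,0,0.04,0.3],[0,0,0,0,0,0.02,0.3],[0,0,0,0,0,0,0.3],[0,0,0,0,0,0,0.3],[0,0,0,0,0,0,0.3]]

```text
clock: 25.07
position: [0.4738, -0.3343, 0.089]
ee_rot: [0.718, 0.696, 0.0, 0.001]
ft_force: [0.4, 0.4, -1.1]
grip_width: 0.422
grasp_force: 40.5
```

```bash
python3 - <<'E'
from h import *
np.set_printoptions(precision=4,suppress=True)
o=get_obs(); print(o['position'],o['ee_rot'],o['grip_width'],o['ft_force'])
print(rowhint((.4724,-.333,.0804)))
E
```

```text
[ 0.4738 -0.3343  0.089 ] [0.7181 0.6959 0.0001 0.0009] 0.42165372894129677 [ 0.3725  0.4248 -1.0943]
[ 0.0065 -0.0071  0.0431]
```

send_rows:
  plan:
    - [[0,0,0,0.003,-0.003,0.015,0.3],[0,0,0,0,0,0.01,0.3],[0,0,0,0,0,0.007,0.3],[0,0,0,0,0,0.005,0.3],[0,0,0,0,0,0.003,0.3],[0,0,0,0,0,0,0.3],[0,0,0,0,0,0,0.3]]

```text
clock: 25.65
position: [0.4724, -0.3336, 0.0804]
ee_rot: [0.718, 0.696, -0.0, 0.0]
ft_force: [-3.6, 2.7, 5.7]
grip_width: 0.426
grasp_force: 41.4
```

send_rows:
  plan:
    - [[0,0,0,0,0,0,0.48],[0,0,0,0,0,0,0.55],[0,0,0,0,0,0,0.65],[0,0,0,0,0,0,0.8],[0,0,0,0,0,0,0.8],[0,0,0,0,0,-0.08,0.8],[0,0,0,0,0,-0.15,0.8],[0,0,0,0,0,-0.18,0.8],[0,0,0,0,0,-0.18,0.8],[0,0,0,0,0,-0.18,0.8],[0,0,0,0,0,0,0.8],[0,0,0,0,0,0,0.8]]

```text
clock: 26.65
position: [0.4735, -0.334, 0.236]
ee_rot: [0.718, 0.696, 0.0, 0.002]
ft_force: [0.1, 0.6, -0.4]
grip_width: 0.807
grasp_force: 0.0
```

```bash
python3 - <<'E'
from h import *
np.set_printoptions(precision=4,suppress=True)
o=get_obs(); print(o['position'],o['ee_rot'])
a=snap('wrist','w9.png')[100:330,200:440]; b=snap('scene','s9.png')[100:300,200:520]
c=np.zeros((383,800,3),np.uint8); c[:,:400]=cv2.resize(a,(400,383)); c[:250,400:]=cv2.resize(b,(400,250),interpolation=2)
cv2.imwrite('pics/m9.png',c[:,:,::-1])
print(rowhint((.5949,.2965,.24)))
E
```

```text
[ 0.4735 -0.334   0.236 ] [0.7182 0.6958 0.0002 0.0022]
[ 3.1678  0.5136 -0.0345]
```

View pics/m9.png

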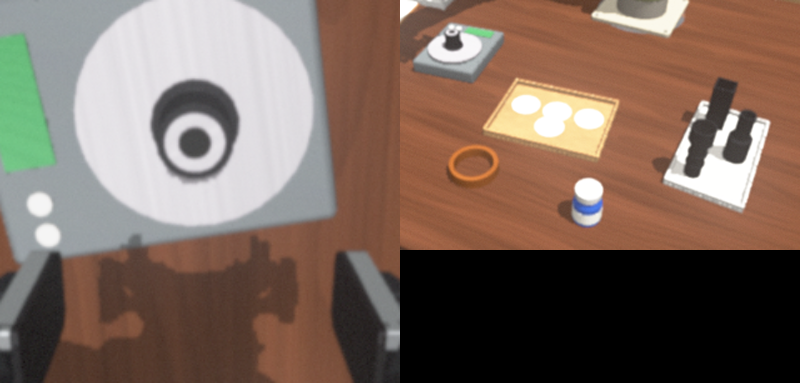

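send_rows:
  plan:
    - [[0,0,0,0.1,0.016,0,0.9],[0,0,0,0.16,0.026,0,0.9],[0,0,0,0.185,0.03,0,0.9],[0,0,0,0.185,0.03,0,0.9],[0,0,0,0.185,0.03,0,0.9],[0,0,0,0.185,0.03,0,0.9],[0,0,0,0.185,0.03,0,0.9],[0,0,0,0.185,0.03,0,0.9],[0,0,0,0.185,0.03,0,0.9],[0,0,0,0.185,0.03,0,0.9],[0,0,0,0.185,0.03,0,0.9],[0,0,0,0.185,0.03,0,0.9],[0,0,0,0.185,0.03,0,0.9],[0,0,0,0.185,0.03,0,0.9],[0,0,0,0.185,0.03,0,0.9],[0,0,0,0.185,0.03,0,0.9],[0,0,0,0.185,0.03,0,0.9],[0,0,0,0.09,0.015,0,0.9],[0,0,0,0.043,0.007,0,0.9],[0,0,0,0,0,0,0.9]]

```text
clock: 28.42
position: [0.5941, 0.2985, 0.2319]
ee_rot: [0.717, 0.697, -0.001, -0.001]
ft_force: [0.0, -0.5, 0.2]
grip_width: 0.899
grasp_force: 0.0
```

```bash
python3 - <<'E'
from h import *
np.set_printoptions(precision=4,suppress=True)
o=get_obs(); print(o['position'],o['ee_rot'])
print(rowhint((.5949,.2965,.1104)))
im=cv2.imread('pics/w7.png'); hsv=cv2.cvtColor(im,cv2.COLOR_BGR2HSV)
m=((hsv[...,1]<45)&(hsv[...,2]>150)).astype(np.uint8); m[300:]=0
n,l,s,c=cv2.connectedComponentsWithStats(m)
for i in range(1,n):
    if s[i,4]>300: print(s[i],c[i],at('wrist',c[i],.005,{'position':[.5955,-.0152,.1798],'ee_rot':[.7188,.6952,0,0]}))
E
```

```text
[0.5941 0.2985 0.2319] [ 0.717  0.697 -0.001 -0.001]
[-0.0099  0.0059  0.6077]
[ 200   55   77   79 4822] [238.1555  94.1101] [0.5329 0.0533 0.005 ]
[ 222  138  132   79 4915] [271.3168 176.845 ] [ 0.5545 -0.0163  0.005 ]
[299 168  38  37 744] [317.2836 186.2769] [ 0.5938 -0.0262  0.005 ]
[ 240  228   67   60 3152] [273.3753 257.4001] [ 0.5507 -0.0935  0.005 ]
```

send_rows:
  plan:
    - [[0,0,0,-0.008,0.004,0.1,0.9],[0,0,0,0,0,0.17,0.9],[0,0,0,0,0,0.17,0.9],[0,0,0,0,0,0.1,0.9],[0,0,0,0,0,0.05,0.8],[0,0,0,0,0,0.015,0.7],[0,0,0,0,0,0,0.65],[0,0,0,0,0,0,0.65]]

```text
clock: 29.08
position: [0.5968, 0.2947, 0.1144]
ee_rot: [0.718, 0.696, 0.001, 0.0]
ft_force: [-0.3, -0.6, 0.4]
grip_width: 0.649
grasp_force: 0.0
```

```bash
python3 - <<'E'
from h import *
np.set_printoptions(precision=4,suppress=True)
o=get_obs(); print(o['position'],o['ee_rot'])
print(rowhint((.5949,.2965,.1104)))
E
```

```text
[0.5968 0.2947 0.1144] [0.7185 0.6956 0.0009 0.0004]
[ 0.0086 -0.0099  0.02  ]
```

send_rows:
  plan:
    - [[0,0,0,0.008,-0.009,0.018,0.65],[0,0,0,0,0,0,0.65],[0,0,0,0,0,0,0.55],[0,0,0,0,0,0,0.4],[0,0,0,0,0,0,0.4],[0,0,0,0,0,0,0.4],[0,0,0,0,0,0,0.4]]

```text
clock: 29.67
position: [0.5945, 0.2971, 0.1103]
ee_rot: [0.718, 0.696, 0.001, 0.0]
ft_force: [-1.4, 0.2, 6.2]
grip_width: 0.551
grasp_force: 40.7
```

send_rows:
  plan:
    - [[0,0,0,0,0,-0.05,0.3],[0,0,0,0,0,-0.14,0.3],[0,0,0,0,0,-0.18,0.3],[0,0,0,0,0,-0.18,0.3],[0,0,0,0,0,-0.1,0.3],[0,0,0,0,0,0,0.3],[0,0,0,0,0,0,0.3]]

```text
clock: 30.25
position: [0.5946, 0.2968, 0.2406]
ee_rot: [0.718, 0.696, 0.001, 0.0]
ft_force: [-0.6, -0.0, -1.5]
grip_width: 0.546
grasp_force: 41.5
```

```bash
python3 - <<'E'
from h import *
np.set_printoptions(precision=4,suppress=True)
o=get_obs(); print(o['position'],o['ee_rot'],o['grip_width'],o['ft_force'])
print(rowhint((.534,.0533,.112)))
E
```

```text
[0.5946 0.2968 0.2406] [0.7182 0.6958 0.001  0.0005] 0.5457046354831575 [-0.5747 -0.0249 -1.5062]
[-1.2269 -0.2655  0.6415]
```

send_rows:
  plan:
    - [[0,0,0,-0.09,-0.019,0,0.3],[0,0,0,-0.17,-0.037,0,0.3],[0,0,0,-0.19,-0.041,0,0.3],[0,0,0,-0.19,-0.041,0,0.3],[0,0,0,-0.19,-0.041,0,0.3],[0,0,0,-0.19,-0.041,0,0.3],[0,0,0,-0.13,-0.028,0,0.3],[0,0,0,-0.077,-0.017,0,0.3],[0,0,0,0,0,0.1,0.3],[0,0,0,0,0,0.16,0.3],[0,0,0,0,0,0.16,0.3],[0,0,0,0,0,0.12,0.3],[0,0,0,0,0,0.03,0.3],[0,0,0,0,0,0,0.3],[0,0,0,0,0,0,0.3],[0,0,0,0,0,0,0.3]]

```text
clock: 31.58
position: [0.5343, 0.0532, 0.1266]
ee_rot: [0.718, 0.696, 0.001, 0.001]
ft_force: [0.7, -0.1, -1.6]
grip_width: 0.547
grasp_force: 41.6
```

```bash
python3 - <<'E'
from h import *
np.set_printoptions(precision=4,suppress=True)
o=get_obs(); print(o['position'],o['ee_rot'],o['grip_width'],o['ft_force'])
print(rowhint((.534,.0533,.1104)))
E
```

```text
[0.5343 0.0532 0.1266] [0.7182 0.6958 0.0007 0.0006] 0.5472299338194977 [ 0.7168 -0.089  -1.6452]
[ 0.0005 -0.0018  0.0811]
```

send_rows:
  plan:
    - [[0,0,0,0,-0.001,0.03,0.3],[0,0,0,0,0,0.025,0.3],[0,0,0,0,0,0.015,0.3],[0,0,0,0,0,0.008,0.3],[0,0,0,0,0,0.003,0.3],[0,0,0,0,0,0,0.3],[0,0,0,0,0,0,0.3]]

```text
clock: 32.17
position: [0.5337, 0.0532, 0.1102]
ee_rot: [0.718, 0.696, 0.0, 0.0]
ft_force: [-4.5, -0.6, 12.7]
grip_width: 0.549
grasp_force: 42.6
```

send_rows:
  plan:
    - [[0,0,0,0,0,0,0.6],[0,0,0,0,0,0,0.7],[0,0,0,0,0,0,0.8],[0,0,0,0,0,0,0.8],[0,0,0,0,0,-0.1,0.8],[0,0,0,0,0,-0.18,0.9],[0,0,0,0,0,-0.19,0.9],[0,0,0,0,0,-0.15,0.9],[0,0,0,0,0,0,0.9],[0,0,0,0,0,0,0.9]]

```text
clock: 33.0
position: [0.5342, 0.0531, 0.2346]
ee_rot: [0.718, 0.696, 0.001, 0.001]
ft_force: [-0.0, 0.8, -0.7]
grip_width: 0.902
grasp_force: 0.0
```

```bash
python3 - <<'E'
from h import *
np.set_printoptions(precision=4,suppress=True)
o=get_obs(); print(o['position'],o['ee_rot'],o['grip_width'],o['ft_force'])
print(rowhint((.5125,.3616,.1035)))
E
```

```text
[0.5342 0.0531 0.2346] [0.7183 0.6957 0.001  0.0013] 0.9023757138222942 [-0.0104  0.7835 -0.7414]
[ 1.5387 -0.1598  0.6544]
```

send_rows:
  plan:
    - [[0,0,0,0.1,-0.01,0,0.9],[0,0,0,0.16,-0.017,0,0.9],[0,0,0,0.18,-0.0187,0,0.9],[0,0,0,0.18,-0.0187,0,0.9],[0,0,0,0.18,-0.0187,0,0.9],[0,0,0,0.18,-0.0187,0,0.9],[0,0,0,0.18,-0.0187,0,0.9],[0,0,0,0.18,-0.0187,0,0.9],[0,0,0,0.13,-0.013,0,0.9],[0,0,0,0.069,-0.008,0,0.9],[0,0,0,0,0,0.1,0.9],[0,0,0,0,0,0.17,0.9],[0,0,0,0,0,0.17,0.8],[0,0,0,0,0,0.11,0.7],[0,0,0,0,0,0.06,0.65],[0,0,0,0,0,0,0.6],[0,0,0,0,0,0,0.6]]

```text
clock: 34.42
position: [0.5108, 0.3617, 0.1109]
ee_rot: [0.718, 0.696, -0.0, -0.0]
ft_force: [0.4, 1.0, -0.3]
grip_width: 0.601
grasp_force: 0.0
```

```bash
python3 - <<'E'
from h import *
np.set_printoptions(precision=4,suppress=True)
o=get_obs(); print(o['position'],o['ee_rot'],o['grip_width'],o['ft_force'])
print(rowhint((.5125,.3616,.1035)))
E
```

```text
[0.5108 0.3617 0.1109] [ 0.7181  0.6959 -0.0004 -0.0003] 0.6012378685887857 [ 0.4099  1.0285 -0.3042]
[-0.0002  0.0084  0.0371]
```

send_rows:
  plan:
    - [[0,0,0,0,0.006,0.025,0.6],[0,0,0,0,0,0.011,0.6],[0,0,0,0,0,0,0.5],[0,0,0,0,0,0,0.42],[0,0,0,0,0,0,0.2],[0,0,0,0,0,0,0.2],[0,0,0,0,0,0,0.2],[0,0,0,0,0,0,0.2],[0,0,0,0,0,0,0.2]]

```text
clock: 35.17
position: [0.5125, 0.362, 0.1046]
ee_rot: [0.718, 0.696, 0.001, 0.0]
ft_force: [-1.6, 0.1, 5.5]
grip_width: 0.402
grasp_force: 40.0
```

send_rows:
  plan:
    - [[0,0,0,0,0,-0.05,0.2],[0,0,0,0,0,-0.14,0.2],[0,0,0,0,0,-0.18,0.2],[0,0,0,0,0,-0.18,0.2],[0,0,0,0,0,-0.15,0.2],[0,0,0,0,0,0,0.2],[0,0,0,0,0,0,0.2]]

```text
clock: 35.75
position: [0.5126, 0.3621, 0.2458]
ee_rot: [0.718, 0.696, 0.002, 0.0]
ft_force: [0.4, -0.8, -2.5]
grip_width: 0.398
grasp_force: 40.2
```

```bash
python3 - <<'E'
from h import *
np.set_printoptions(precision=4,suppress=True)
o=get_obs(); print(o['position'],o['ee_rot'],o['grip_width'],o['ft_force'])
print(rowhint((.5433,-.0198,.1035)))
E
```

```text
[0.5126 0.3621 0.2458] [0.7182 0.6958 0.0015 0.0004] 0.3984906203596345 [ 0.3803 -0.7912 -2.5255]
[-1.9048  0.2119  0.7092]
```

send_rows:
  plan:
    - [[0,0,0,-0.09,0.01,0,0.2],[0,0,0,-0.16,0.018,0,0.2],[0,0,0,-0.19,0.0211,0,0.2],[0,0,0,-0.19,0.0211,0,0.2],[0,0,0,-0.19,0.0211,0,0.2],[0,0,0,-0.19,0.0211,0,0.2],[0,0,0,-0.19,0.0211,0,0.2],[0,0,0,-0.19,0.0211,0,0.2],[0,0,0,-0.19,0.0211,0,0.2],[0,0,0,-0.19,0.0211,0,0.2],[0,0,0,-0.09,0.01,0,0.2],[0,0,0,-0.045,0.005,0,0.2],[0,0,0,0,0,0.04,0.2],[0,0,0,0,0,0.12,0.2],[0,0,0,0,0,0.16,0.2],[0,0,0,0,0,0.16,0.2],[0,0,0,0,0,0.1,0.2],[0,0,0,0,0,0.04,0.2],[0,0,0,0,0,0,0.2],[0,0,0,0,0,0,0.2]]

```text
clock: 37.42
position: [0.5426, -0.0192, 0.1202]
ee_rot: [0.718, 0.696, 0.0, -0.0]
ft_force: [0.1, 0.5, -0.1]
grip_width: 0.402
grasp_force: 40.2
```

```bash
python3 - <<'E'
from h import *
np.set_printoptions(precision=4,suppress=True)
o=get_obs(); print(o['position'],o['ee_rot'],o['grip_width'],o['ft_force'])
print(rowhint((.5433,-.0198,.1046)))
E
```

```text
[ 0.5426 -0.0192  0.1202] [ 0.7176  0.6965  0.0003 -0.0002] 0.4015689469566639 [ 0.0509  0.4861 -0.095 ]
[-0.0031  0.0034  0.0781]
```

send_rows:
  plan:
    - [[0,0,0,-0.002,0.003,0.03,0.2],[0,0,0,0,0,0.022,0.2],[0,0,0,0,0,0.014,0.2],[0,0,0,0,0,0.007,0.2],[0,0,0,0,0,0.003,0.2],[0,0,0,0,0,0,0.2],[0,0,0,0,0,0,0.2]]

```text
clock: 38.0
position: [0.5432, -0.021, 0.1048]
ee_rot: [0.718, 0.696, 0.0, 0.0]
ft_force: [-1.0, -0.4, -1.0]
grip_width: 0.405
grasp_force: 40.3
```

send_rows:
  plan:
    - [[0,0,0,0,0,0,0.48],[0,0,0,0,0,0,0.6],[0,0,0,0,0,0,0.7],[0,0,0,0,0,0,0.7],[0,0,0,0,0,-0.1,0.7],[0,0,0,0,0,-0.18,0.8],[0,0,0,0,0,-0.19,0.9],[0,0,0,0,0,-0.19,0.9],[0,0,0,0,0,0,0.9],[0,0,0,0,0,0,0.9]]

```text
clock: 38.83
position: [0.5442, -0.0209, 0.2389]
ee_rot: [0.718, 0.696, 0.001, 0.002]
ft_force: [0.3, 0.1, -0.5]
grip_width: 0.9
grasp_force: 0.0
```

```bash
python3 - <<'E'
from h import *
np.set_printoptions(precision=4,suppress=True)
o=get_obs(); print(o['position'],o['ee_rot'],o['grip_width'],o['ft_force'])
print(rowhint((.4244,.3047,.0914)))
E
```

```text
[ 0.5442 -0.0209  0.2389] [0.7183 0.6957 0.0011 0.0018] 0.8998144213670424 [ 0.2638  0.102  -0.5363]
[ 1.6087 -0.6539  0.7331]
```

send_rows:
  plan:
    - [[0,0,0,0.1,-0.041,0,0.9],[0,0,0,0.16,-0.065,0,0.9],[0,0,0,0.18,-0.0732,0,0.9],[0,0,0,0.18,-0.0732,0,0.9],[0,0,0,0.18,-0.0732,0,0.9],[0,0,0,0.18,-0.0732,0,0.9],[0,0,0,0.18,-0.0732,0,0.9],[0,0,0,0.18,-0.0732,0,0.9],[0,0,0,0.17,-0.069,0,0.9],[0,0,0,0.07,-0.028,0,0.9],[0,0,0,0.029,-0.012,0,0.9],[0,0,0,0,0,0.1,0.9],[0,0,0,0,0,0.17,0.9],[0,0,0,0,0,0.17,0.9],[0,0,0,0,0,0.15,0.8],[0,0,0,0,0,0.08,0.75],[0,0,0,0,0,0.03,0.7],[0,0,0,0,0,0,0.7],[0,0,0,0,0,0,0.7]]

```text
clock: 40.42
position: [0.423, 0.3046, 0.097]
ee_rot: [0.718, 0.696, 0.0, -0.0]
ft_force: [0.3, 0.3, 0.9]
grip_width: 0.698
grasp_force: 0.0
```

```bash
python3 - <<'E'
from h import *
np.set_printoptions(precision=4,suppress=True)
o=get_obs(); print(o['position'],o['ee_rot'],o['grip_width'],o['ft_force'])
print(rowhint((.4244,.3047,.0914)))
E
```

```text
[0.423  0.3046 0.097 ] [ 0.7184  0.6956  0.0001 -0.0001] 0.6984810371619457 [0.2933 0.2627 0.8698]
[0.001  0.0072 0.0282]
```

send_rows:
  plan:
    - [[0,0,0,0.001,0.005,0.02,0.7],[0,0,0,0,0,0.008,0.65],[0,0,0,0,0,0,0.57],[0,0,0,0,0,0,0.5],[0,0,0,0,0,0,0.3],[0,0,0,0,0,0,0.3],[0,0,0,0,0,0,0.3],[0,0,0,0,0,0,0.3]]

```text
clock: 41.08
position: [0.4236, 0.3051, 0.0915]
ee_rot: [0.718, 0.696, 0.0, 0.0]
ft_force: [-2.0, -1.1, 5.9]
grip_width: 0.488
grasp_force: 40.6
```

send_rows:
  plan:
    - [[0,0,0,0,0,-0.05,0.3],[0,0,0,0,0,-0.14,0.3],[0,0,0,0,0,-0.18,0.3],[0,0,0,0,0,-0.18,0.3],[0,0,0,0,0,-0.18,0.3],[0,0,0,0,0,-0.05,0.3],[0,0,0,0,0,0,0.3],[0,0,0,0,0,0,0.3]]

```text
clock: 41.75
position: [0.4236, 0.3047, 0.2468]
ee_rot: [0.718, 0.696, 0.0, 0.0]
ft_force: [-0.3, 0.6, -2.1]
grip_width: 0.488
grasp_force: 41.3
```

```bash
python3 - <<'E'
from h import *
np.set_printoptions(precision=4,suppress=True)
o=get_obs(); print(o['position'],o['ee_rot'],o['grip_width'],o['ft_force'])
print(rowhint((.5527,-.0938,.0914)))
E
```

```text
[0.4236 0.3047 0.2468] [0.7183 0.6957 0.0001 0.0004] 0.4877124656278187 [-0.2576  0.5754 -2.1449]
[-1.9706  0.7083  0.7784]
```

send_rows:
  plan:
    - [[0,0,0,-0.1,0.036,0,0.3],[0,0,0,-0.16,0.0575,0,0.3],[0,0,0,-0.185,0.0665,0,0.3],[0,0,0,-0.185,0.0665,0,0.3],[0,0,0,-0.185,0.0665,0,0.3],[0,0,0,-0.185,0.0665,0,0.3],[0,0,0,-0.185,0.0665,0,0.3],[0,0,0,-0.185,0.0665,0,0.3],[0,0,0,-0.185,0.0665,0,0.3],[0,0,0,-0.185,0.0665,0,0.3],[0,0,0,-0.14,0.05,0,0.3],[0,0,0,-0.065,0.023,0,0.3],[0,0,0,-0.026,0.009,0,0.3],[0,0,0,0,0,0.1,0.3],[0,0,0,0,0,0.16,0.3],[0,0,0,0,0,0.17,0.3],[0,0,0,0,0,0.15,0.3],[0,0,0,0,0,0.08,0.3],[0,0,0,0,0,0,0.3],[0,0,0,0,0,0,0.3]]

```text
clock: 43.42
position: [0.5517, -0.0918, 0.1144]
ee_rot: [0.717, 0.697, -0.0, -0.001]
ft_force: [0.3, 0.1, -0.8]
grip_width: 0.485
grasp_force: 41.1
```

```bash
python3 - <<'E'
from h import *
np.set_printoptions(precision=4,suppress=True)
o=get_obs(); print(o['position'],o['ee_rot'],o['grip_width'],o['ft_force'])
print(rowhint((.5527,-.0938,.0914)))
E
```

```text
[ 0.5517 -0.0918  0.1144] [ 0.7175  0.6966 -0.0003 -0.0012] 0.4847273816485183 [ 0.3186  0.129  -0.786 ]
[-0.0101  0.0054  0.115 ]
```

send_rows:
  plan:
    - [[0,0,0,-0.005,0.004,0.045,0.3],[0,0,0,0,0,0.033,0.3],[0,0,0,0,0,0.02,0.3],[0,0,0,0,0,0.01,0.3],[0,0,0,0,0,0.004,0.3],[0,0,0,0,0,0,0.3],[0,0,0,0,0,0,0.3]]

```text
clock: 44.0
position: [0.5534, -0.0946, 0.0929]
ee_rot: [0.718, 0.696, 0.0, 0.0]
ft_force: [-0.5, 0.2, -1.6]
grip_width: 0.486
grasp_force: 41.2
```

send_rows:
  plan:
    - [[0,0,0,0.003,-0.003,0.006,0.3],[0,0,0,0,0,0,0.3],[0,0,0,0,0,0,0.55],[0,0,0,0,0,0,0.65],[0,0,0,0,0,0,0.75],[0,0,0,0,0,0,0.75],[0,0,0,0,0,-0.1,0.75],[0,0,0,0,0,-0.18,0.8],[0,0,0,0,0,-0.19,0.9],[0,0,0,0,0,-0.19,0.9],[0,0,0,0,0,-0.19,0.9],[0,0,0,0,0,0,0.9],[0,0,0,0,0,0,0.9]]

```text
clock: 45.08
position: [0.5537, -0.0939, 0.2636]
ee_rot: [0.718, 0.696, 0.001, 0.002]
ft_force: [-0.0, 0.6, -0.9]
grip_width: 0.902
grasp_force: 0.0
```

```bash
python3 - <<'E'
from h import *
np.set_printoptions(precision=4,suppress=True)
o=get_obs(); print(o['position'],o['ee_rot'],o['grip_width'])
a=snap('wrist','w10.png')[:330,:]; b=snap('scene','s10.png')[110:260,190:390]; d=snap('side','d10.png')[80:280,190:470]
c=np.zeros((600,800,3),np.uint8); c[:320,:620]=cv2.resize(a,(620,320)); c[320:,:373]=cv2.resize(b,(373,280),interpolation=2); c[320:,400:792]=cv2.resize(d,(392,280),interpolation=2)
cv2.imwrite('pics/m10.png',cv2.convertScaleAbs(c,alpha=1.3)[:,:,::-1])
# before/after side+scene diff around tray
for n in 'sd':
    x=cv2.imread(f'pics/{n}0.png').astype(int); y=cv2.imread(f'pics/{n}10.png').astype(int)
    print(n,(np.abs(x-y).max(2)>60).sum())
E
```

```text
[ 0.5537 -0.0939  0.2636] [0.7183 0.6958 0.001  0.0019] 0.9017431985211678
s 4536
d 5740
```

View pics/m10.png

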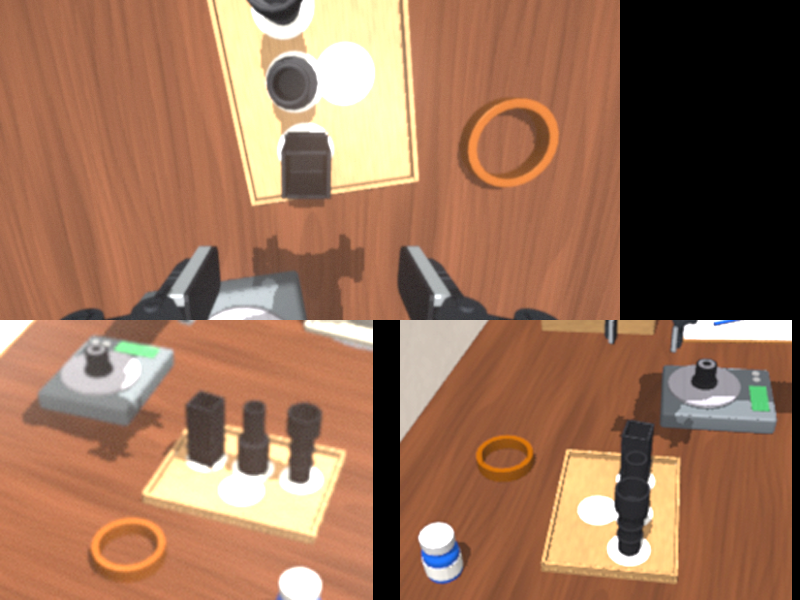

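All three tall parts stand upright on their spots, and the bush is upright in the middle of the pan. The tape and jar look untouched.

```bash
python3 -c "
from h import *
print(job.hand_in())"
```

```text
the job is handed in; nothing more can be done
None
```

The job is handed in at about 45 s of robot time: the bush is upright on the middle of the scale's pan, all three tall parts are back upright on their spots to within about a millimetre or two, and the tape and jar were not touched.

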